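# Gauge three roller bores and mark the shallow one

### The job

One of the three clamped nylon rollers has had its blind bore drilled too shallow. Check all three with the depth rod from the stand, going from the left-hand roller to the right-hand one (the robot's left): each time lower the rod into the bore, without dropping or forcing it, until it bottoms and its spring nose is pushed about half-way in, never right in. Then leave the rod standing freely on the bottom of the shallow bore to mark that roller, and leave everything else where it is.

Things in the scene. Friction and masses are not known exactly. Their poses are not given: they have to be found in the camera images.
- roller_left: A flanged nylon roller, 96 mm diameter and 70 mm tall, standing upright on a 100 x 100 x 12 mm steel plate that is bolted down; it cannot move. It is the left-hand (largest y) one of the row. Origin: under the plate's centre, on the bench; z up. All three look alike.
- bore_left (a point): Centre of the mouth of the left-hand (largest y) roller's blind bore, in its flat top face, 82 mm above the bench. The bore runs straight down, 14 mm diameter with a 2 mm chamfer. Its depth is unknown: 46 to 54 mm in a good roller, 30 to 36 mm in the one drilled short; the floor is flat and rigid.
- roller_mid: A flanged nylon roller, 96 mm diameter and 70 mm tall, standing upright on a 100 x 100 x 12 mm steel plate that is bolted down; it cannot move. It is the middle one of the row. Origin: under the plate's centre, on the bench; z up. All three look alike.
- bore_mid (a point): Centre of the mouth of the middle roller's blind bore, in its flat top face, 82 mm above the bench. The bore runs straight down, 14 mm diameter with a 2 mm chamfer. Its depth is unknown: 46 to 54 mm in a good roller, 30 to 36 mm in the one drilled short; the floor is flat and rigid.
- roller_right: A flanged nylon roller, 96 mm diameter and 70 mm tall, standing upright on a 100 x 100 x 12 mm steel plate that is bolted down; it cannot move. It is the right-hand (smallest y) one of the row. Origin: under the plate's centre, on the bench; z up. All three look alike.
- bore_right (a point): Centre of the mouth of the right-hand (smallest y) roller's blind bore, in its flat top face, 82 mm above the bench. The bore runs straight down, 14 mm diameter with a 2 mm chamfer. Its depth is unknown: 46 to 54 mm in a good roller, 30 to 36 mm in the one drilled short; the floor is flat and rigid.
- rod: The depth rod: a steel rod 12 mm diameter with a spring-loaded brass nose at its lower end, rings engraved every 10 mm from the tip, and on top a black square handle 18 x 18 x 40 mm tall; 149 mm long in all, 0.11 to 0.16 kg. It starts upright in the stand. Origin: where the tip is when the nose is out; z along the rod towards the handle; the handle's flat sides face its x and y.
- nose (a joint): The rod's sprung nose, 11 mm diameter, standing 14 mm out of the rod. 0 = fully out, 0.010 m = pushed right in against its stop. It starts to move at 1.8 N and takes 1.2 N more for each mm (7.8 N half in, 13.8 N right in); the rod's own weight does not move it.
- rod_tip (a point): Centre of the lower end of the rod's nose (moves with the nose).
- rod_grip (a point): Centre of the rod's square handle, 129 mm above the tip of the free nose, between the flat sides.
- stand: Aluminium block 60 x 60 x 45 mm, fixed to the bench, with a 14 mm diameter hole 35 mm deep in its top, in which the rod waits, its tip 10 mm above the bench. It stands beyond the rollers, to the left or to the right. Origin: centre of its underside.
- bearing_a: Bystander: a small steel ball bearing (ring) 32 mm diameter, 10 mm thick, lying flat. Origin: centre of its underside.
- bearing_b: Bystander: a second such bearing, 32 mm diameter, 10 mm thick. Origin: centre of its underside.
- cup: Bystander: a plastic cup 72 mm across and 75 mm tall. Origin: centre of its underside.
- shaft: Bystander: a steel shaft 14 mm diameter and 150 mm long, lying on the bench. Origin: under its middle; x along it.
- wrench: Bystander: a steel spanner, 180 mm long, lying flat. Origin: under its middle; x along it.
- screwdriver: Bystander: a screwdriver, 200 mm long. Origin: under its middle; x along it.
- spare: Bystander: a loose unbored roller, 96 mm diameter and 70 mm tall. Origin: centre of its underside.
Not all that is in view belongs to the job. Leave any pink or red look-alike of the rod alone.

How it is judged:
By the outcome, as a careful person would: the job done as asked, in the order asked, and still so for the second after the job is handed in, with the robot touching nothing.
It also fails if it takes over 72 s, if anything falls off the work surface, if the arm or the gripper's body presses on something with over 40 N, if the wrist force passes 120 N, or if a joint passes its speed limit or range.

### The arm

A 7-joint arm with a two-finger parallel gripper is mounted at the origin on the work surface. World frame = base frame: x ahead of the robot, y to its left, z up, the work surface at z = 0. Lengths are in m, angles in rad, forces in N, time in s.
With the tool pointing down it reaches from about 0.4 to 0.925 m from the base axis. Payload 5.6 kg.
Tool frame: the origin (TCP) lies at the very end of the fingers, on their centre line; the grasp point (between the pads) lies bot.grip_depth behind it (bot.grip_depth is the distance from the TCP to the grasp point, in m); z points along the fingers, y is the line along which they close (so a half turn about z gives the same grasp; the last joint's range is limited). The gripper opens to 85 mm and grips with 20 to 120 N. Pads are 22 mm wide; open, the fingers measure 114 mm over their backs; the gripper's body (76 mm by 85 mm) begins 54 mm behind the grasp point. The pads swing forward as they close: fully open they stand 13 mm farther back than shut.
Start: joints at [-1.283, 0.468, -0.012, 1.603, 0.006, 1.071, -0.056], TCP at [0.211, 0.615, 0.231] pointing down, gripper open.
Joint ranges: [-2.53, 2.53], [-0.31, 2.02], [-1.57, 1.55], [0.28, 2.44], [-1.29, 4.43], [0.15, 1.84], [-2.92, 2.92]. Speed limits (rad/s): [2.57, 2.57, 3.14, 3.14, 3.14, 3.14, 3.14].

### API

Orientations are given as a unit quaternion [w, x, y, z].
In Python, from workcell import bot, imaging gives the robot as it stands. The module is installed in compiled form; this text tells all that it offers.
- The arm moves only by the tool drive_tool, never from a script. Its argument "moves" is a list of rows, each an object with "offset": the shift along the tool's x, y, z in units of 60 mm (1.0 is 60 mm), a list of three; "turn": the turn about the tool's z in units of 10 degrees (1.0 is 10 degrees); "jaw": the closure, from 0 (fully open) to 1 (shut). A call has 1 to 10 rows; each row shifts and turns the commanded pose from where the row before left it, along the tool's axes as they then stand; what a row does not reach is not made up. A row lasts 1/8 s, in which the tool goes at most 62.5 mm and 10.7 degrees, less where a joint would pass 70% of its speed; a pose out of reach is approached as far as the arm can. A call is refused whole if a number of a shift passes 1 or a number of a turn 1, either way. A call with a gripper value outside its range is refused whole. The fingers move at their own pace and stop on an object; "squeeze" is the grip in N (left out, the last holds). Time passes only in rows, so rows that do not move let the fingers close. It gives the time, the measured TCP pose, the force, the opening and the grip force at its end, in the units of the state.
- bot.get_state(): the state, without advancing time (a new reading comes with each control period).
- imaging.grab_frame(name): name is "side" or "top"; returns the picture (400x640x3 uint8, blue, green, red); there is no depth.
- imaging.calibration(name): a dict with "camera_matrix" (3x3 intrinsics, pixels), "dist" ([k1, k2, p1, p2, k3] as OpenCV has them; the pictures are not rectified), "pose" (4x4, takes a point from camera to world coordinates). Camera axes: x right, y down, z forward; pixel columns grow to the right and rows downward; lengths in m; the calibration is good to about 2 mm. A picture is of the moment at which its call begins. calibration takes no time and is no camera call.
- bot.job_done(): hands the job in; it is judged then, once.
The state is a dict: "clock": time; "joint_positions": joint angles; "joint_velocities": joint speeds; "joint_torque": joint torques, N m; "eef_pos": TCP position; "orientation": TCP orientation; "wrist_force": force on the tool from outside, world axes, zero at the start; "moment": the same for the moment, N m; "grip_width": opening from 0.0 (shut) to 1.0 (fully open); "gripper_force": force on a finger pad.
Only numpy, scipy, OpenCV 4.12 (cv2) and the standard library are available. Lean on these libraries where they do the work, as an engineer would, in place of code of your own. Each camera call takes 0.05 s, during which the arm holds its last target. There are 200 camera calls.

## Working session

There is one attempt and no reset: what is moved stays moved. The work goes in short steps, Python scripts to look and compute and a tool call to move; the robot and the scene stay as the last step left them, time stands still between calls to the robot, and variables do not carry over. Pictures are saved under pics/ and viewed, at most 10 in all, crops included, and the job is handed in when it is done.

Besides the shell and the picture viewer there is one more tool, called after "Request:" by a JSON object that holds its "method" and its "body", one argument or row to a line. drive_tool: Moves the arm, as the interface text tells. Its arguments: {"type":"object","properties":{"moves":{"type":"array","items":{"type":"object","properties":{"offset":{"type":"array","items":{"type":"number"}},"turn":{"type":"number"},"jaw":{"type":"number"}}}},"squeeze":{"type":"number"}},"required":["moves"]}

```bash
mkdir -p pics; cat > h.py <<'E'
import numpy as np, cv2
from workcell import bot, imaging
def ray(n,px):
    c=imaging.calibration(n);K=np.array(c["camera_matrix"]);T=np.array(c["pose"])
    u=cv2.undistortPoints(np.array(px,float).reshape(-1,1,2),K,np.array(c["dist"],float))[:,0]
    d=np.c_[u,np.ones(len(u))]@T[:3,:3].T
    return T[:3,3],d
def plane(n,px,z):
    o,d=ray(n,px); return o+d*((z-o[2])/d[:,2])[:,None]
def tri(p1,p2):
    o1,d1=ray("side",[p1]);o2,d2=ray("top",[p2]);a=d1[0]/np.linalg.norm(d1[0]);b=d2[0]/np.linalg.norm(d2[0])
    s=np.linalg.lstsq(np.c_[a,-b],o2-o1,rcond=None)[0]
    A=o1+s[0]*a;B=o2+s[1]*b
    return (A+B)/2,np.linalg.norm(A-B)
def proj(n,P):
    c=imaging.calibration(n);T=np.linalg.inv(np.array(c["pose"]))
    return cv2.projectPoints(np.array(P,float).reshape(-1,1,3),cv2.Rodrigues(T[:3,:3])[0],T[:3,3],np.array(c["camera_matrix"]),np.array(c["dist"],float))[0][:,0]
E
python3 - <<'E'
from h import *
for n in("side","top"):
    cv2.imwrite(f"pics/{n}0.png",imaging.grab_frame(n)); c=imaging.calibration(n); print(n,np.round(c["pose"],3).tolist())
print(bot.get_state(),bot.grip_depth)
E
```

```text
side [[0.78, -0.411, 0.471, 0.051], [-0.625, -0.512, 0.589, -0.631], [-0.001, -0.755, -0.656, 0.788], [0.0, 0.0, 0.0, 1.0]]
top [[0.022, -0.992, 0.128, 0.356], [-1.0, -0.02, 0.011, -0.019], [-0.009, -0.128, -0.992, 1.406], [0.0, 0.0, 0.0, 1.0]]
{'clock': 0.1, 'joint_positions': array([-1.28301943,  0.46831778, -0.01156256,  1.6035433 ,  0.00596688,
        1.07140155, -0.05632035]), 'joint_velocities': array([ 0.00173747, -0.00144664,  0.00022613, -0.0024026 ,  0.00143149,
        0.00021192, -0.0003345 ]), 'joint_torque': array([ 5.94433386e-04, -5.33520806e+01,  2.12372054e-02, -2.51967055e+01,
        1.14479789e-02,  4.35618203e-03, -3.99263556e-06]), 'eef_pos': array([0.21101754, 0.61425514, 0.23041008]), 'orientation': array([-8.19202166e-05,  1.64702789e-01,  9.86342903e-01, -8.13711870e-04]), 'wrist_force': array([-0.40385864, -0.15353411, -0.2866926 ]), 'moment': array([ 0.02211865, -0.02437683,  0.01169172]), 'gripper_force': 0.0, 'grip_width': 1.0015924544257677} 0.0187
```

View pics/side0.png

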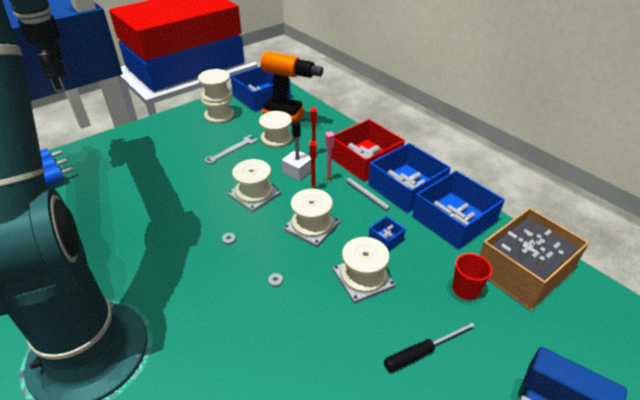

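View pics/top0.png

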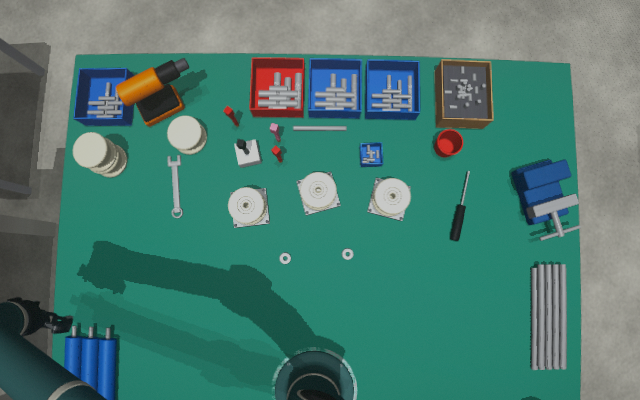

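The side view shows three plated rollers at (252,175), (312,208) and (365,258). The white stand is at (296,165), with the black-handled rod at (296,130). In the top view the rollers are at (248,205), (319,190) and (390,197), the stand is at (247,153), and the handle top is at (241,145).

Candidates for the rod, by top-view pixel:
- Black handle in the stand (241,145): this matches the description, so I choose it.
- Red look-alikes at (277,153) and (232,116).
- Pink look-alike at (275,128).

I'll check that choice in a close crop.

```bash
python3 - <<'E'
from h import *
s=cv2.imread("pics/side0.png");t=cv2.imread("pics/top0.png")
a=cv2.resize(s[105:185,265:345],None,fx=5,fy=5,interpolation=cv2.INTER_CUBIC)
b=cv2.resize(t[125:175,215:295],None,fx=5,fy=5,interpolation=cv2.INTER_CUBIC)
b=cv2.copyMakeBorder(b,0,150,0,0,cv2.BORDER_CONSTANT)
r=cv2.resize(t[165:230,220:420],None,fx=4,fy=4,interpolation=cv2.INTER_CUBIC)[:,:800]
r=cv2.resize(r,(800,260))[:190]
cv2.imwrite("pics/c1.png",np.vstack([np.hstack([a,b]),r]))
# bores: grayscale minima / rim ellipses
def roll(n,img,cs,R):
    hsv=cv2.cvtColor(img,cv2.COLOR_BGR2HSV)
    for c in cs:
        m=((hsv[...,1]<75)&(hsv[...,2]>190)).astype(np.uint8); m=cv2.morphologyEx(m,cv2.MORPH_CLOSE,np.ones((7,7)))
        k,l,st,ce=cv2.connectedComponentsWithStats(m); i=l[c[1],c[0]]
        print(n,c,i,st[i],ce[i])
roll("top",t,[(240,205),(325,183),(383,197)],0)
roll("side",s,[(245,170),(305,200),(358,250)],0)
E
```

```text
top (240, 205) 17 [ 229  188   39   39 1031] [246.49466537 206.26382153]
top (325, 183) 15 [ 300  173   38   41 1094] [318.00182815 191.76508227]
top (383, 197) 16 [ 370  179   40   40 1062] [391.36911488 197.54519774]
side (245, 170) 35 [231 159  40  48 946] [249.5602537  176.38900634]
side (305, 200) 45 [ 287  189   46   53 1263] [309.08234363 209.2810768 ]
side (358, 250) 68 [ 335  237   54   61 1741] [361.97817346 260.79092476]
```

View pics/c1.png

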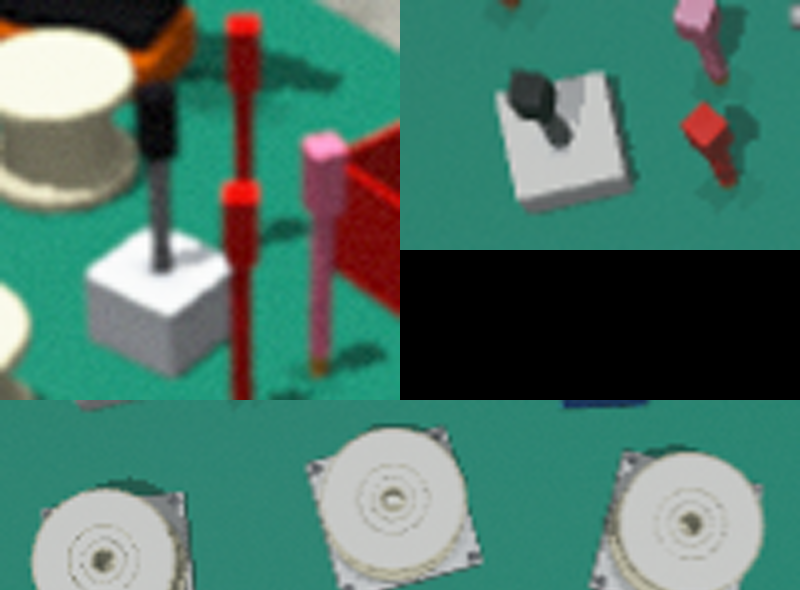

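The crop confirms the choice: a black handle on a grey rod in the aluminium block, with the red and pink ones as look-alikes. Next I'll fit the roller faces and bores.

```bash
cat > m.py <<'E'
from h import *
fr={n:np.mean([imaging.grab_frame(n).astype(float) for _ in range(4)],0) for n in("side","top")}
np.savez("fr.npz",**fr)
C={"top":[(246,205),(318,190),(392,196)],"side":[(252,167),(313,199),(365,254)]}
out=[];res={}
for n in C:
    row=[]
    g=fr[n]; S=8
    for c in C[n]:
        w=26 if n=="top" else 32
        p=g[c[1]-w:c[1]+w,c[0]-w:c[0]+w].astype(np.float32)
        q=np.clip(cv2.resize(p,None,fx=S,fy=S,interpolation=cv2.INTER_CUBIC),0,255).astype(np.uint8)
        hsv=cv2.cvtColor(q,cv2.COLOR_BGR2HSV); v=hsv[...,2]
        med=np.percentile(v[(hsv[...,1]<75)],70)
        m=((v>med-14)&(hsv[...,1]<75)).astype(np.uint8)
        m=cv2.morphologyEx(m,cv2.MORPH_OPEN,np.ones((15,15)))
        cs=max(cv2.findContours(m,cv2.RETR_EXTERNAL,cv2.CHAIN_APPROX_NONE)[0],key=cv2.contourArea)
        e=cv2.fitEllipse(cv2.convexHull(cs))
        ctr=(np.array(e[0])+.5)/S-.5+np.array(c)-w
        # dark spot near centre
        G=cv2.GaussianBlur(v.astype(np.float32),(0,0),3);yy,xx=np.mgrid[:q.shape[0],:q.shape[1]]
        near=(xx-e[0][0])**2+(yy-e[0][1])**2<(5*S)**2
        wt=np.where(near,np.clip(np.median(G[near])-10-G,0,None),0)
        d=(np.array([(wt*xx).sum(),(wt*yy).sum()])/wt.sum()+.5)/S-.5+np.array(c)-w
        res.setdefault(n,[]).append((ctr,d)); print(n,c,"ell",ctr.round(2),np.round(np.array(e[1])/S,1),"dark",d.round(2))
        cv2.ellipse(q,e,(0,0,255),1); cv2.drawMarker(q,tuple(int(x) for x in e[0]),(0,0,255),0,20)
        row.append(cv2.resize(q,(266,266)))
    out.append(np.hstack(row))
cv2.imwrite("pics/c2.png",np.vstack(out))
for i in range(3):
    for j in(0,1):
        s,t=res["side"][i][j],res["top"][i][j]
        print(i,"ell" if j==0 else "dark",tri(s,t),plane("side",[s],.082)[0][:2].round(4),plane("top",[t],.082)[0][:2].round(4))
E
python3 m.py
```

```text
top (246, 205) ell [245.37 204.94] [34.6 35.4] dark [245.07 204.68]
top (318, 190) ell [317.66 189.61] [35.  35.5] dark [317.54 188.42]
top (392, 196) ell [392.18 195.67] [34.4 35.3] dark [392.64 195.36]
side (252, 167) ell [251.07 170.5 ] [23.  37.3] dark [250.96 170.33]
side (313, 199) ell [311.16 202.19] [26.9 40. ] dark [311.15 201.85]
side (365, 254) ell [365.24 254.11] [33.9 45.5] dark [365.17 253.48]
0 ell (array([0.49417367, 0.18964633, 0.07861775]), np.float64(0.0025770061417284417)) [0.4932 0.1852] [0.4927 0.1897]
0 dark (array([0.49467183, 0.19058742, 0.07839883]), np.float64(0.0021764962412299457)) [0.4934 0.1859] [0.4933 0.1905]
1 ell (array([5.38755887e-01, 2.04914832e-05, 7.78725003e-02]), np.float64(0.00224872152276228)) [ 0.5369 -0.0041] [0.5372 0.0006]
1 dark (array([0.54099143, 0.00105149, 0.07720663]), np.float64(0.00011155301551044534)) [ 0.5376 -0.0032] [0.5404 0.0009]
2 ell (array([ 0.52649219, -0.1967676 ,  0.07744819]), np.float64(0.0017650882159608342)) [ 0.5242 -0.2   ] [ 0.5252 -0.1956]
2 dark (array([ 0.52647772, -0.19725781,  0.07997494]), np.float64(0.0004516292421127188)) [ 0.5253 -0.1986] [ 0.526  -0.1968]
```

View pics/c2.png

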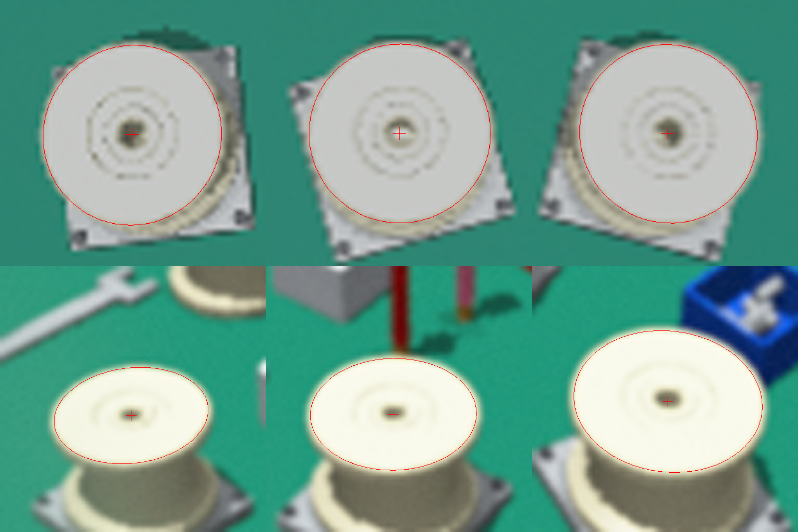

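The red ellipses sit on the roller top faces and the bore centres are well marked. The two views differ by a steady ~4.5 mm in y, which is calibration bias, so I'll correct it later with the held rod. Next are the rod, the stand and the neighbouring look-alikes.

```bash
python3 - <<'E'
from h import *
fr=np.load("fr.npz")
B={"top":(228,130,256,160),"side":(282,115,308,145)}
cen={}
for n,(x0,y0,x1,y1) in B.items():
    p=fr[n][y0:y1,x0:x1].astype(np.float32)
    q=np.clip(cv2.resize(p,None,fx=8,fy=8,interpolation=cv2.INTER_CUBIC),0,255).astype(np.uint8)
    v=q.max(2); m=(v<62).astype(np.uint8)
    k,l,st,ce=cv2.connectedComponentsWithStats(m); i=1+st[1:,4].argmax()
    cs=max(cv2.findContours((l==i).astype(np.uint8),cv2.RETR_EXTERNAL,cv2.CHAIN_APPROX_NONE)[0],key=cv2.contourArea)
    r=cv2.minAreaRect(cs); print(n,(st[i][:4]/8+[x0,y0,0,0]),ce[i]/8+[x0,y0],np.array(r[1])/8,r[2]); cen[n]=ce[i]/8-.5+.06+[x0,y0]
print("handle",tri(cen["side"],cen["top"]),plane("side",[cen["side"]],.139),plane("top",[cen["top"]],.139))
# stand top face in top view
q=fr["top"].astype(np.uint8);h=cv2.cvtColor(q,cv2.COLOR_BGR2HSV)
for n,box in(("top",(228,130,268,170)),("side",(278,145,318,185))):
    x0,y0,x1,y1=box
    p=np.clip(cv2.resize(fr[n][y0:y1,x0:x1].astype(np.float32),None,fx=8,fy=8,interpolation=cv2.INTER_CUBIC),0,255).astype(np.uint8)
    hs=cv2.cvtColor(p,cv2.COLOR_BGR2HSV);m=((hs[...,1]<60)&(hs[...,2]>(185))).astype(np.uint8)
    m=cv2.morphologyEx(m,cv2.MORPH_CLOSE,np.ones((9,9)))
    cs=max(cv2.findContours(m,cv2.RETR_EXTERNAL,cv2.CHAIN_APPROX_NONE)[0],key=cv2.contourArea)
    bx=cv2.boxPoints(cv2.minAreaRect(cs)) if n=="top" else cv2.approxPolyDP(cs,25,True)[:,0]
    P=plane(n,bx/8-.45+[x0,y0],.045);print(n,"stand corners",P[:,:2].round(4).tolist(),P.mean(0))
for c,z in(((276.5,150),.15),((275,127),.15),((230,111),.15),((193,130),.07)): print(c,plane("top",[c],z)[0].round(3))
# top handle crop for orientation
a=cv2.resize(np.clip(fr["top"][132:162,228:266],0,255).astype(np.uint8),None,fx=15,fy=15,interpolation=cv2.INTER_CUBIC)
cv2.imwrite("pics/c3.png",cv2.convertScaleAbs(a,alpha=1.6))
E
```

```text
top [237.375 140.      9.     10.5  ] [241.83745281 144.8023832 ] [9.53516865 9.5351696 ] 7.125016689300537
side [291.5   116.5    13.125  22.75 ] [296.64603889 128.76202844] [11.18607235 23.91936493] 16.007404327392578
handle (array([0.64348945, 0.19623   , 0.14086482]), np.float64(0.0037003909976610415)) [[0.64693412 0.19787315 0.139     ]] [[0.64230889 0.19749339 0.139     ]]
top stand corners [[0.6647, 0.2352], [0.6786, 0.1772], [0.6222, 0.1628], [0.6083, 0.2204]] [0.64343643 0.19889923 0.045     ]
side stand corners [[0.6086, 0.2165], [0.6226, 0.1591], [0.6735, 0.1747], [0.6375, 0.1941], [0.659, 0.2312]] [0.64025419 0.19510846 0.045     ]
(276.5, 150) [0.627 0.106 0.15 ]
(275, 127) [0.686 0.112 0.15 ]
(230, 111) [0.727 0.229 0.15 ]
(193, 130) [0.696 0.344 0.07 ]
```

View pics/c3.png

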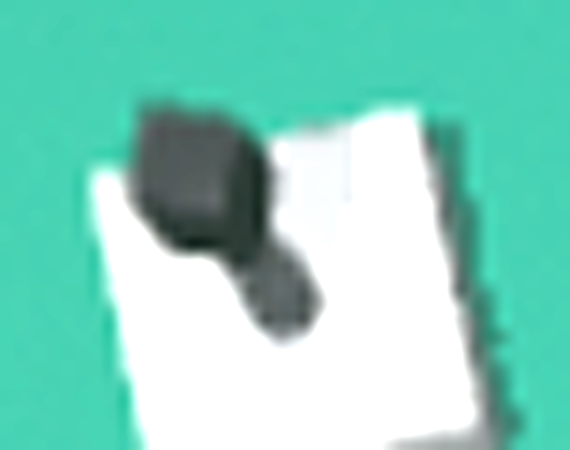

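The handle is at about (0.643, 0.197), grip height ~0.139, with its yaw turned ~10° clockwise in the top picture (handle corners at (148,102) and (240,125) in the crop). Moving above it now.

Request:
{"method": "drive_tool", "body": {
  "moves": [
    {"offset": [-0.9,-0.42,0],"jaw": 0.4},
    {"offset": [-0.9,-0.42,0],"jaw": 0.4},
    {"offset": [-0.9,-0.42,0],"jaw": 0.4},
    {"offset": [-0.9,-0.42,0],"jaw": 0.4},
    {"offset": [-0.9,-0.42,0],"jaw": 0.4},
    {"offset": [-0.9,-0.42,0],"jaw": 0.4},
    {"offset": [-0.9,-0.42,0],"jaw": 0.4},
    {"offset": [-0.9,-0.42,0],"jaw": 0.4},
    {"offset": [-0.9,-0.42,0],"jaw": 0.4},
    {"offset": [0,0,0],"turn": -0.8,"jaw": 0.4}
  ],
  "squeeze": 40
}}

```text
invalid input
```

Request:
{"method": "drive_tool", "body": {
  "moves": [
    {"offset": [-0.9,-0.42,0.0],"turn": 0.0,"jaw": 0.4},
    {"offset": [-0.9,-0.42,0.0],"turn": 0.0,"jaw": 0.4},
    {"offset": [-0.9,-0.42,0.0],"turn": 0.0,"jaw": 0.4},
    {"offset": [-0.9,-0.42,0.0],"turn": 0.0,"jaw": 0.4},
    {"offset": [-0.9,-0.42,0.0],"turn": 0.0,"jaw": 0.4},
    {"offset": [-0.9,-0.42,0.0],"turn": 0.0,"jaw": 0.4},
    {"offset": [-0.9,-0.42,0.0],"turn": 0.0,"jaw": 0.4},
    {"offset": [-0.9,-0.42,0.0],"turn": 0.0,"jaw": 0.4},
    {"offset": [-0.9,-0.42,0.0],"turn": 0.0,"jaw": 0.4},
    {"offset": [0.0,0.0,0.0],"turn": -0.8,"jaw": 0.4}
  ],
  "squeeze": 40
}}

```text
clock: 1.75
eef_pos: [0.601, 0.2359, 0.2312]
orientation: [0.001, 0.098, 0.995, -0.001]
wrist_force: [-0.7, 0.6, 0.1]
grip_width: 0.599
gripper_force: 0.0
```

Request:
{"method": "drive_tool", "body": {
  "moves": [
    {"offset": [-0.81,-0.5,0.0],"turn": 0.0,"jaw": 0.4},
    {"offset": [0.0,0.0,0.0],"turn": 0.0,"jaw": 0.4},
    {"offset": [0.0,0.0,0.5],"turn": 0.0,"jaw": 0.4},
    {"offset": [0.0,0.0,0.5],"turn": 0.0,"jaw": 0.4},
    {"offset": [0.0,0.0,0.5],"turn": 0.0,"jaw": 0.4},
    {"offset": [0.0,0.0,0.35],"turn": 0.0,"jaw": 0.4},
    {"offset": [0.0,0.0,0.0],"turn": 0.0,"jaw": 0.4}
  ],
  "squeeze": 40
}}

```text
clock: 2.62
eef_pos: [0.6379, 0.2036, 0.1186]
orientation: [-0.002, 0.095, 0.995, -0.001]
wrist_force: [0.1, 0.2, 0.3]
grip_width: 0.604
gripper_force: 0.0
```

```bash
python3 - <<'E'
from h import *
o=[]
for n,(x,y,w) in{"side":(296,130,40),"top":(243,145,32)}.items():
    f=imaging.grab_frame(n);cv2.imwrite(f"pics/{n}1.png",f)
    o.append(cv2.resize(f[y-w:y+w,x-w:x+w],(400,400),interpolation=cv2.INTER_CUBIC))
cv2.imwrite("pics/c4.png",np.hstack(o))
s=bot.get_state();print(s["eef_pos"],s["orientation"],s["wrist_force"],s["clock"])
E
```

```text
[0.63969835 0.20399789 0.12115263] [5.87731257e-04 9.54218405e-02 9.95436712e-01 2.81389690e-04] [0.54610098 0.90928369 0.71829086] 2.725
```

View pics/c4.png

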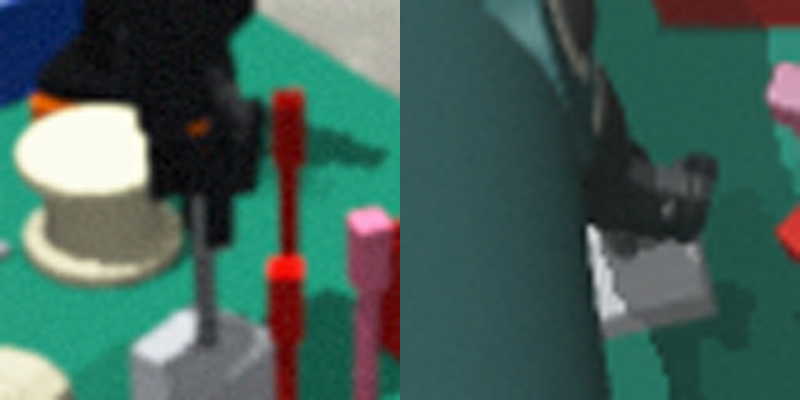

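The side crop shows the rod at (205,270), between the fingers, with the jaws straddling the black handle. The arm hides the handle in the top view. I'll nudge a few mm to centre and then close.

Request:
{"method": "drive_tool", "body": {
  "moves": [
    {"offset": [-0.06,-0.11,0.0],"turn": 0.0,"jaw": 0.4},
    {"offset": [0.0,0.0,0.0],"turn": 0.0,"jaw": 0.6},
    {"offset": [0.0,0.0,0.0],"turn": 0.0,"jaw": 0.7},
    {"offset": [0.0,0.0,0.0],"turn": 0.0,"jaw": 0.76},
    {"offset": [0.0,0.0,0.0],"turn": 0.0,"jaw": 0.76}
  ],
  "squeeze": 40
}}

```text
clock: 3.35
eef_pos: [0.6414, 0.1967, 0.1203]
orientation: [0.0, 0.095, 0.995, 0.0]
wrist_force: [-0.1, -0.6, -0.4]
grip_width: 0.238
gripper_force: 0.0
```

Request:
{"method": "drive_tool", "body": {
  "moves": [
    {"offset": [0.0,0.0,0.0],"turn": 0.0,"jaw": 0.9},
    {"offset": [0.0,0.0,0.0],"turn": 0.0,"jaw": 1.0},
    {"offset": [0.0,0.0,0.0],"turn": 0.0,"jaw": 1.0},
    {"offset": [0.0,0.0,0.0],"turn": 0.0,"jaw": 1.0}
  ],
  "squeeze": 50
}}

```text
clock: 3.85
eef_pos: [0.6414, 0.1966, 0.1204]
orientation: [0.0, 0.095, 0.995, 0.0]
wrist_force: [-0.2, 0.1, 1.0]
grip_width: 0.205
gripper_force: 49.6
```

Request:
{"method": "drive_tool", "body": {
  "moves": [
    {"offset": [0.0,0.0,-0.3],"turn": 0.0,"jaw": 1.0},
    {"offset": [0.0,0.0,-0.4],"turn": 0.0,"jaw": 1.0},
    {"offset": [0.0,0.0,-0.5],"turn": 0.0,"jaw": 1.0},
    {"offset": [0.0,0.0,-0.5],"turn": 0.0,"jaw": 1.0},
    {"offset": [0.6,-0.15,0.0],"turn": 0.0,"jaw": 1.0},
    {"offset": [0.6,-0.15,0.0],"turn": 0.0,"jaw": 1.0},
    {"offset": [0.6,-0.15,0.0],"turn": 0.0,"jaw": 1.0},
    {"offset": [0.6,-0.15,0.0],"turn": 0.0,"jaw": 1.0},
    {"offset": [0.0,0.0,0.0],"turn": 0.0,"jaw": 1.0},
    {"offset": [0.0,0.0,0.0],"turn": 0.0,"jaw": 1.0}
  ]
}}

```text
clock: 5.1
eef_pos: [0.4941, 0.1885, 0.2234]
orientation: [0.001, 0.096, 0.995, 0.0]
wrist_force: [0.6, 0.1, -1.2]
grip_width: 0.205
gripper_force: 49.5
```

```bash
python3 - <<'E'
from h import *
P=[];o=[]
fr={}
for n in("side","top"):
    fs=[imaging.grab_frame(n).astype(float) for _ in range(4)];P.append(bot.get_state()["eef_pos"]);fr[n]=np.mean(fs,0)
np.savez("fr2.npz",**fr)
s=bot.get_state();print(P,s["orientation"],s["wrist_force"],s["clock"])
for n,(x,y,w) in{"side":(252,140,40),"top":(246,200,32)}.items():
    o.append(cv2.resize(np.clip(fr[n][y-w:y+w,x-w:x+w],0,255).astype(np.uint8),(400,400),interpolation=cv2.INTER_CUBIC))
cv2.imwrite("pics/c5.png",np.hstack(o))
E
```

```text
[array([0.49399731, 0.18835441, 0.22231588]), array([0.49343193, 0.18841456, 0.22206886])] [-1.19320182e-04  9.56277321e-02  9.95417148e-01 -1.54418812e-04] [-0.35571272  1.51398876 -1.49030168] 5.5
```

View pics/c5.png

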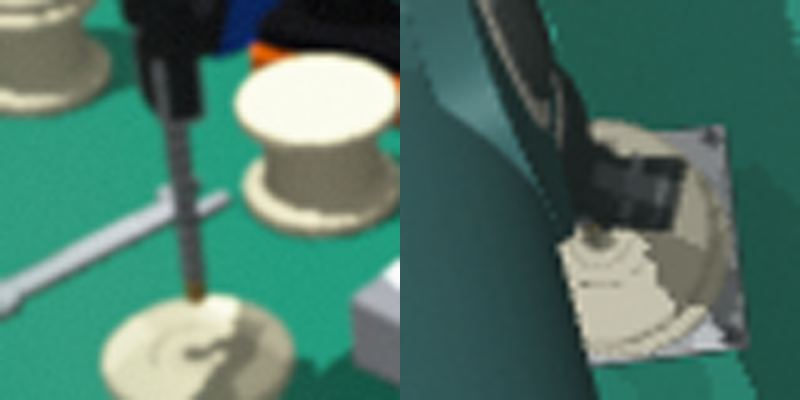

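The side crop shows the brass tip at (195,295), full-frame about (251,159), above the bore. The top crop shows a brownish tip spot at about (597,240). I'll detect the tip in both views and compare it with the TCP, to get each view's bias.

```bash
cat > tip.py <<'E'
from h import *
def tip(fr,n,xyz,R=9):
    c=proj(n,[xyz])[0]; x,y=np.round(c).astype(int)
    p=np.clip(cv2.resize(fr[y-R:y+R+1,x-R:x+R+1].astype(np.float32),None,fx=8,fy=8,interpolation=cv2.INTER_CUBIC),0,255).astype(np.uint8)
    h=cv2.cvtColor(p,cv2.COLOR_BGR2HSV)
    m=((h[...,0]>6)&(h[...,0]<28)&(h[...,1]>85)).astype(np.uint8)
    k,l,st,ce=cv2.connectedComponentsWithStats(m)
    return c,[(((st[i][0]+st[i][2]/2)/8-.5+x-R).round(2),((st[i][1]+st[i][3])/8-.5+y-R).round(2),(ce[i]/8-.44+[x-R,y-R]).round(2),st[i][2:].tolist()) for i in range(1,k) if st[i][4]>60]
E
python3 - <<'E'
from tip import *
fr=np.load("fr2.npz")
for n in("side","top"):
    print(n,tip(fr[n],n,[.4937,.1884,.1123]))
    print("nose mid",proj(n,[[.4937,.1884,.1193]]),"bore",proj(n,[[.493,.1875,.082]]))
E
```

```text
side (array([249.36946153, 160.1290136 ]), [(np.float64(250.81), np.float64(160.0), array([250.72, 158.1 ]), [21, 31, 494])])
nose mid [[249.09373781 157.84240478]] bore [[250.49499165 170.09272982]]
top (array([244.09530462, 203.29819397]), [])
nose mid [[243.67137619 202.99831171]] bore [[246.20923538 204.83244403]]
```

```bash
python3 - <<'E'
from tip import *
b=np.array([250.72,158.1])-proj("side",[[.4937,.1884,.1193]])[0]
for e in([251.07,170.5],[250.96,170.33]):
    print("corr bore",plane("side",[np.array(e)-b],.082))
b2=np.array([250.81,160.0])-proj("side",[[.4937,.1884,.1123]])[0];print(b,b2)
fr=np.load("fr2.npz")["top"]
h=cv2.cvtColor(np.clip(fr,0,255).astype(np.uint8),cv2.COLOR_BGR2HSV)
for k in(0,1,2):print(h[198:210,240:252,k])
E
```

```text
corr bore [[0.49059918 0.18863814 0.082     ]]
corr bore [[0.49076094 0.18940736 0.082     ]]
[1.62626219 0.25759522] [ 1.44053847 -0.1290136 ]
[[87 80 90 81 83 86 80 86 85 90 99 94]
 [88 83 86 83 81 81 90 86 75 86 90 90]
 [86 88 86 87 77 83 83 90 86 86 90 85]
 [86 88 83 83 86 90 79 90 83 85 84 90]
 [88 88 85 90 90 83 83 86 85 85 95 90]
 [88 86 90 95 84 51 81 81 86 86 85 85]
 [88 88 30 30 22 22 72 66 30 34 37 54]
 [88 72 26 28 27 30 30 30 27 26 26 26]
 [49 32 27 25 27 30 30 28 27 26 26 27]
 [26 27 26 27 27 28 28 27 26 25 27 26]
 [27 27 27 27 27 27 26 26 26 26 25 26]
 [26 26 26 27 26 26 27 26 26 27 26 26]]
[[100  64  54  51  57  55  38  41  30  28  28  28]
 [ 91  60  51  57  50  48  44  46  33  38  29  26]
 [ 94  78  53  68  64  55  55  46  55  37  22  32]
 [ 94  87  60  66  60  51  55  47  55  32  22  35]
 [ 89  87  37  28  38  58  57  60  40  30  30  47]
 [ 94  89  19  23  21  44  50  50  60  46  36  42]
 [ 89  68  19  28  67  87  26  24  26  24  28  23]
 [ 96  39  32  36  54  39  33  36  32  33  31  34]
 [ 28  27  34  39  33  36  36  37  37  29  32  30]
 [ 30  34  30  33  38  36  38  34  33  32  33  29]
 [ 29  33  32  29  32  34  32  29  29  33  31  29]
 [ 30  30  33  31  29  30  29  29  32  31  29  29]]
[[ 46  36  33  35  36  37  40  44  51  54  64  64]
 [ 45  38  35  36  36  37  35  39  46  47  52  59]
 [ 46  39  34  34  36  37  37  39  37  48  57  48]
 [ 46  41  34  35  34  35  37  38  37  48  58  44]
 [ 46  44  41  46  40  35  36  34  38  51  51  38]
 [ 46  46  67  68  60  41  36  36  34  39  43  36]
 [ 46  49 120  83  72  85  49  53  98  84  83  56]
 [ 48  66 174 119  85  85  94 121 185 187 192 167]
 [102 160 173 118  84  85 106 116 151 194 186 185]
 [194 175 194 171 129 100 115 135 176 194 177 196]
 [194 177 186 194 183 172 173 195 194 178 187 196]
 [195 195 178 187 195 195 195 194 178 179 196 196]]
```

Request:
{"method": "drive_tool", "body": {
  "moves": [
    {"offset": [0.04,0.01,0.2],"turn": 0.0,"jaw": 1.0},
    {"offset": [0.0,0.0,0.2],"turn": 0.0,"jaw": 1.0},
    {"offset": [0.0,0.0,0.05],"turn": 0.0,"jaw": 1.0},
    {"offset": [0.0,0.0,0.05],"turn": 0.0,"jaw": 1.0},
    {"offset": [0.0,0.0,0.05],"turn": 0.0,"jaw": 1.0},
    {"offset": [0.0,0.0,0.0],"turn": 0.0,"jaw": 1.0},
    {"offset": [0.0,0.0,0.0],"turn": 0.0,"jaw": 1.0}
  ]
}}

```text
clock: 6.38
eef_pos: [0.4911, 0.1896, 0.1895]
orientation: [0.0, 0.095, 0.995, 0.0]
wrist_force: [0.4, -0.8, -1.7]
grip_width: 0.204
gripper_force: 49.4
```

```bash
python3 - <<'E'
from tip import *
fs=[];P=[];F=[]
for _ in range(4):
    fs.append(imaging.grab_frame("side").astype(float));s=bot.get_state();P.append(s["eef_pos"]);F.append(s["wrist_force"])
f=np.mean(fs,0);p=np.mean(P,0);print(p,np.mean(F,0),bot.get_state()["moment"]);np.save("f3.npy",f)
print(tip(f,"side",[p[0],p[1],p[2]-.11]))
cv2.imwrite("pics/c6.png",cv2.resize(np.clip(f[145:195,220:285],0,255).astype(np.uint8),None,fx=9,fy=9,interpolation=cv2.INTER_CUBIC))
E
```

```text
[0.49107194 0.18963726 0.18950613] [ 0.0549516  -0.25334395 -1.61795411] [-0.02444633  0.00833505 -0.00029366]
(array([249.48524692, 170.76433394]), [(np.float64(250.81), np.float64(171.12), array([250.76, 169.13]), [31, 31, 771])])
```

View pics/c6.png

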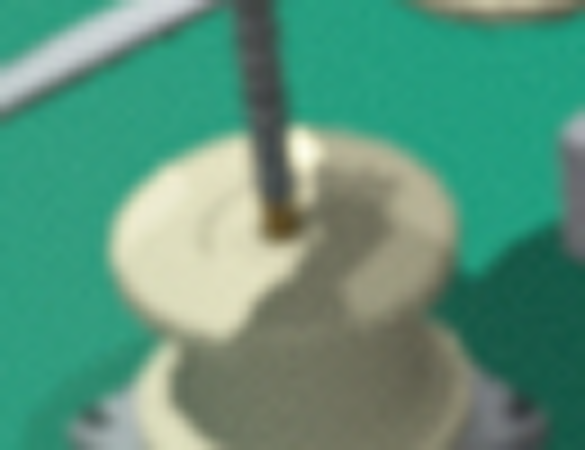

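The crop shows the brass nose at (280,220), right over the bore mouth and centred. The force is still at its free value, so I'll keep lowering gently.

Request:
{"method": "drive_tool", "body": {
  "moves": [
    {"offset": [0.0,0.0,0.05],"turn": 0.0,"jaw": 1.0},
    {"offset": [0.0,0.0,0.05],"turn": 0.0,"jaw": 1.0},
    {"offset": [0.0,0.0,0.0],"turn": 0.0,"jaw": 1.0}
  ]
}}

```text
clock: 6.95
eef_pos: [0.4907, 0.1895, 0.1829]
orientation: [-0.0, 0.095, 0.995, -0.0]
wrist_force: [0.7, 0.2, -1.8]
grip_width: 0.202
gripper_force: 49.4
```

Request:
{"method": "drive_tool", "body": {
  "moves": [
    {"offset": [0.0,0.0,0.05],"turn": 0.0,"jaw": 1.0},
    {"offset": [0.0,0.0,0.05],"turn": 0.0,"jaw": 1.0},
    {"offset": [0.0,0.0,0.05],"turn": 0.0,"jaw": 1.0},
    {"offset": [0.0,0.0,0.0],"turn": 0.0,"jaw": 1.0}
  ]
}}

```text
clock: 7.45
eef_pos: [0.4908, 0.1895, 0.174]
orientation: [-0.0, 0.095, 0.995, -0.0]
wrist_force: [0.6, -0.1, -0.3]
grip_width: 0.205
gripper_force: 49.4
```

Request:
{"method": "drive_tool", "body": {
  "moves": [
    {"offset": [0.0,0.0,0.05],"turn": 0.0,"jaw": 1.0},
    {"offset": [0.0,0.0,0.05],"turn": 0.0,"jaw": 1.0},
    {"offset": [0.0,0.0,0.04],"turn": 0.0,"jaw": 1.0},
    {"offset": [0.0,0.0,0.0],"turn": 0.0,"jaw": 1.0}
  ]
}}

```text
clock: 7.95
eef_pos: [0.4908, 0.1895, 0.1656]
orientation: [-0.0, 0.095, 0.995, -0.0]
wrist_force: [-0.4, 0.5, -1.9]
grip_width: 0.203
gripper_force: 49.4
```

```bash
cat > st.py <<'E'
from h import *
P=[];F=[]
for _ in range(4):
    imaging.grab_frame("side");s=bot.get_state();P.append(s["eef_pos"]);F.append(s["wrist_force"])
print(np.mean(P,0).round(4),np.mean(F,0).round(2),np.std(F,0).round(2),s["moment"].round(3),s["clock"])
E
python3 st.py
```

```text
[0.491  0.1896 0.1659] [ 0.19 -0.33 -1.28] [0.32 0.36 0.33] [-0.072 -0.045  0.027] 8.15
```

Request:
{"method": "drive_tool", "body": {
  "moves": [
    {"offset": [0.0,0.0,0.05],"turn": 0.0,"jaw": 1.0},
    {"offset": [0.0,0.0,0.05],"turn": 0.0,"jaw": 1.0},
    {"offset": [0.0,0.0,0.0],"turn": 0.0,"jaw": 1.0}
  ]
}}

```text
clock: 8.52
eef_pos: [0.4907, 0.1895, 0.1595]
orientation: [-0.0, 0.095, 0.995, -0.0]
wrist_force: [-1.6, -0.3, -1.8]
grip_width: 0.206
gripper_force: 49.4
```

```bash
python3 st.py
```

```text
[0.4909 0.1896 0.1598] [-0.09 -0.3  -1.28] [0.44 0.43 0.35] [ 0.044 -0.046 -0.007] 8.725
```

No contact yet (tip ~0.050).

Request:
{"method": "drive_tool", "body": {
  "moves": [
    {"offset": [0.0,0.0,0.05],"turn": 0.0,"jaw": 1.0},
    {"offset": [0.0,0.0,0.05],"turn": 0.0,"jaw": 1.0},
    {"offset": [0.0,0.0,0.0],"turn": 0.0,"jaw": 1.0}
  ]
}}

```text
clock: 9.1
eef_pos: [0.4908, 0.1895, 0.1536]
orientation: [-0.0, 0.095, 0.995, -0.0]
wrist_force: [0.4, -0.5, -1.8]
grip_width: 0.203
gripper_force: 49.4
```

```bash
python3 st.py
```

```text
[0.4909 0.1896 0.1538] [-0.04  0.14 -2.06] [0.21 0.41 0.72] [-0.062  0.019 -0.024] 9.3
```

Request:
{"method": "drive_tool", "body": {
  "moves": [
    {"offset": [0.0,0.0,0.05],"turn": 0.0,"jaw": 1.0},
    {"offset": [0.0,0.0,0.05],"turn": 0.0,"jaw": 1.0},
    {"offset": [0.0,0.0,0.05],"turn": 0.0,"jaw": 1.0},
    {"offset": [0.0,0.0,0.0],"turn": 0.0,"jaw": 1.0}
  ]
}}

```text
clock: 9.8
eef_pos: [0.4908, 0.1895, 0.1446]
orientation: [-0.0, 0.095, 0.995, -0.0]
wrist_force: [0.3, 0.5, -1.4]
grip_width: 0.203
gripper_force: 49.4
```

```bash
python3 st.py
```

```text
[0.491  0.1896 0.1449] [ 0.04 -0.31 -1.64] [0.33 0.2  0.47] [ 0.001  0.016 -0.038] 10.0
```

Request:
{"method": "drive_tool", "body": {
  "moves": [
    {"offset": [0.0,0.0,0.05],"turn": 0.0,"jaw": 1.0},
    {"offset": [0.0,0.0,0.0],"turn": 0.0,"jaw": 1.0},
    {"offset": [0.0,0.0,0.0],"turn": 0.0,"jaw": 1.0}
  ]
}}

```text
clock: 10.38
eef_pos: [0.4912, 0.1897, 0.1422]
orientation: [0.0, 0.096, 0.995, 0.0]
wrist_force: [0.2, 0.4, 1.0]
grip_width: 0.205
gripper_force: 50.0
```

```bash
python3 st.py
```

```text
[0.4912 0.1897 0.1421] [0.42 0.29 1.3 ] [0.21 0.61 0.57] [ 0.049 -0.142 -0.038] 10.575
```

Contact, with force up about 2.9 N (nose ~1 mm in). About 4 mm more to half-way.

Request:
{"method": "drive_tool", "body": {
  "moves": [
    {"offset": [0.0,0.0,0.04],"turn": 0.0,"jaw": 1.0},
    {"offset": [0.0,0.0,0.02],"turn": 0.0,"jaw": 1.0},
    {"offset": [0.0,0.0,0.0],"turn": 0.0,"jaw": 1.0}
  ]
}}

```text
clock: 10.95
eef_pos: [0.4913, 0.1898, 0.1386]
orientation: [0.0, 0.095, 0.995, 0.0]
wrist_force: [0.2, 0.5, 5.1]
grip_width: 0.201
gripper_force: 50.3
```

```bash
python3 st.py
```

```text
[0.4913 0.1897 0.1387] [ 0.07 -0.19  5.75] [0.37 0.17 0.44] [ 0.042  0.017 -0.026] 11.15
```

Nose ~4.5–5 mm in, and the bore is ~49 mm deep, so the left roller is good. Pressing the last fraction of a mm, then up and over to the middle bore.

Request:
{"method": "drive_tool", "body": {
  "moves": [
    {"offset": [0.0,0.0,0.005],"turn": 0.0,"jaw": 1.0},
    {"offset": [0.0,0.0,-0.2],"turn": 0.0,"jaw": 1.0},
    {"offset": [0.0,0.0,-0.3],"turn": 0.0,"jaw": 1.0},
    {"offset": [0.0,0.0,-0.4],"turn": 0.0,"jaw": 1.0},
    {"offset": [0.0,0.0,-0.5],"turn": 0.0,"jaw": 1.0},
    {"offset": [-0.33,-0.74,0.0],"turn": 0.0,"jaw": 1.0},
    {"offset": [-0.33,-0.74,0.0],"turn": 0.0,"jaw": 1.0},
    {"offset": [-0.33,-0.74,0.0],"turn": 0.0,"jaw": 1.0},
    {"offset": [-0.33,-0.74,0.0],"turn": 0.0,"jaw": 1.0},
    {"offset": [0.0,0.0,0.0],"turn": 0.0,"jaw": 1.0}
  ]
}}

```text
clock: 12.4
eef_pos: [0.5346, -0.0048, 0.2219]
orientation: [-0.0, 0.099, 0.995, -0.001]
wrist_force: [0.2, 0.8, -1.5]
grip_width: 0.204
gripper_force: 49.6
```

```bash
cat > st2.py <<'E'
from tip import *
fs=[];P=[];F=[]
for _ in range(4):
    fs.append(imaging.grab_frame("side").astype(float));s=bot.get_state();P.append(s["eef_pos"]);F.append(s["wrist_force"])
f=np.mean(fs,0);p=np.mean(P,0);print(p.round(4),np.mean(F,0).round(2),s["orientation"].round(4),s["clock"])
r=tip(f,"side",[p[0],p[1],p[2]-.11]);print(r)
if r[1]:
    q=max(r[1],key=lambda a:a[3][2]);b=q[2]-proj("side",[[p[0],p[1],p[2]-.103]])[0];print("bias",b)
    for e in([251.07,170.5],[311.16,202.19],[365.24,254.11]): print(plane("side",[np.array(e)-b],.082)[0].round(4))
E
python3 st2.py
```

```text
[5.343e-01 1.000e-04 2.217e-01] [-0.17  0.33 -1.86] [-6.000e-04  9.450e-02  9.955e-01  2.000e-04] 12.6
(array([308.98378291, 191.96808379]), [(np.float64(311.81), np.float64(193.25), array([311.72, 189.55]), [47, 86, 1509])])
bias [ 2.77212788 -0.07168965]
[0.4876 0.1893 0.082 ]
[ 5.318e-01 -3.000e-04  8.200e-02]
[ 0.5197 -0.1965  0.082 ]
```

```bash
python3 st2.py; python3 - <<'E'
from h import *
f=np.clip(np.mean([imaging.grab_frame("side").astype(float) for _ in range(3)],0),0,255).astype(np.uint8)
cv2.imwrite("pics/c7.png",cv2.resize(f[165:230,270:355],None,fx=8,fy=8,interpolation=cv2.INTER_CUBIC))
E
```

```text
[0.5346 0.0015 0.2219] [-0.21  0.22 -1.29] [-1.000e-04  9.450e-02  9.955e-01  1.000e-04] 12.8
(array([308.72910721, 191.55755397]), [(np.float64(311.44), np.float64(192.75), array([311.28, 188.85]), [55, 82, 1709])])
bias [ 2.58790004 -0.36126265]
[0.4873 0.188  0.082 ]
[ 0.5315 -0.0014  0.082 ]
[ 0.5194 -0.1974  0.082 ]
```

View pics/c7.png

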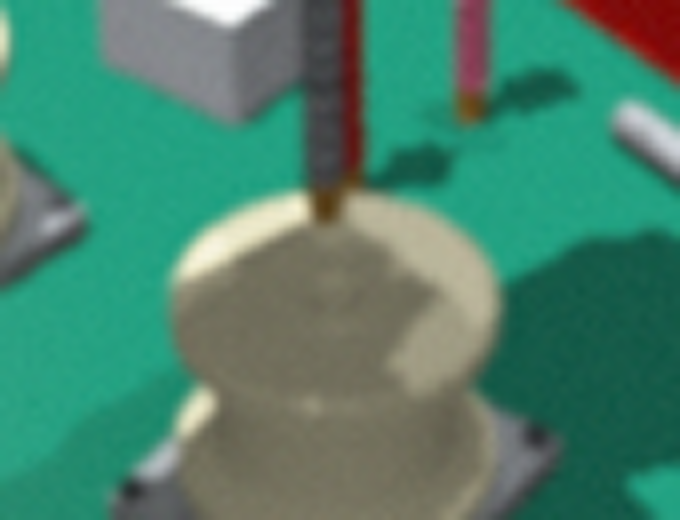

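The crop shows the brass tip at (325,205), about (310.2,192) full-frame. The red look-alike behind it contaminated the colour mask. The bias (~1.5 px) matches the left roller, so I'll trim by about 1 mm and lower.

Request:
{"method": "drive_tool", "body": {
  "moves": [
    {"offset": [-0.01,-0.02,0.2],"turn": 0.0,"jaw": 1.0},
    {"offset": [0.0,0.0,0.2],"turn": 0.0,"jaw": 1.0},
    {"offset": [0.0,0.0,0.05],"turn": 0.0,"jaw": 1.0},
    {"offset": [0.0,0.0,0.05],"turn": 0.0,"jaw": 1.0},
    {"offset": [0.0,0.0,0.05],"turn": 0.0,"jaw": 1.0},
    {"offset": [0.0,0.0,0.05],"turn": 0.0,"jaw": 1.0},
    {"offset": [0.0,0.0,0.0],"turn": 0.0,"jaw": 1.0}
  ]
}}

```text
clock: 13.82
eef_pos: [0.5352, -0.0011, 0.1859]
orientation: [-0.0, 0.095, 0.995, 0.0]
wrist_force: [-1.4, -0.1, -0.8]
grip_width: 0.202
gripper_force: 49.6
```

```bash
python3 st.py
```

```text
[ 0.5354 -0.0011  0.1861] [ 0.27  0.24 -1.31] [0.29 0.44 0.3 ] [-0.044 -0.046  0.021] 14.025
```

Request:
{"method": "drive_tool", "body": {
  "moves": [
    {"offset": [0.0,0.02,0.0],"turn": 0.0,"jaw": 1.0},
    {"offset": [0.0,0.0,0.05],"turn": 0.0,"jaw": 1.0},
    {"offset": [0.0,0.0,0.05],"turn": 0.0,"jaw": 1.0},
    {"offset": [0.0,0.0,0.05],"turn": 0.0,"jaw": 1.0},
    {"offset": [0.0,0.0,0.0],"turn": 0.0,"jaw": 1.0}
  ]
}}

```text
clock: 14.65
eef_pos: [0.5353, 0.0, 0.1766]
orientation: [-0.0, 0.095, 0.995, -0.0]
wrist_force: [0.0, -0.1, -2.2]
grip_width: 0.203
gripper_force: 49.6
```

```bash
python3 st.py
```

```text
[0.5356 0.     0.177 ] [-0.36  0.21 -1.31] [0.32 0.2  0.23] [-0.015  0.028 -0.006] 14.85
```

Request:
{"method": "drive_tool", "body": {
  "moves": [
    {"offset": [0.0,0.0,0.05],"turn": 0.0,"jaw": 1.0},
    {"offset": [0.0,0.0,0.05],"turn": 0.0,"jaw": 1.0},
    {"offset": [0.0,0.0,0.05],"turn": 0.0,"jaw": 1.0},
    {"offset": [0.0,0.0,0.05],"turn": 0.0,"jaw": 1.0},
    {"offset": [0.0,0.0,0.0],"turn": 0.0,"jaw": 1.0}
  ]
}}

```text
clock: 15.48
eef_pos: [0.5353, 0.0, 0.1647]
orientation: [-0.0, 0.095, 0.995, -0.0]
wrist_force: [-0.0, 0.7, -2.4]
grip_width: 0.201
gripper_force: 49.6
```

```bash
python3 st.py
```

```text
[0.5356 0.     0.165 ] [-0.21 -0.03 -1.38] [0.37 0.12 0.27] [-0.003 -0.001  0.013] 15.675
```

Request:
{"method": "drive_tool", "body": {
  "moves": [
    {"offset": [0.0,0.0,0.05],"turn": 0.0,"jaw": 1.0},
    {"offset": [0.0,0.0,0.03],"turn": 0.0,"jaw": 1.0},
    {"offset": [0.0,0.0,0.0],"turn": 0.0,"jaw": 1.0}
  ]
}}

```text
clock: 16.05
eef_pos: [0.5354, 0.0001, 0.16]
orientation: [-0.0, 0.095, 0.995, -0.0]
wrist_force: [0.2, -0.1, -1.1]
grip_width: 0.208
gripper_force: 49.6
```

```bash
python3 st.py
```

```text
[5.355e-01 1.000e-04 1.602e-01] [ 0.28 -0.2  -1.32] [0.11 0.24 0.69] [ 0.059  0.031 -0.01 ] 16.25
```

Request:
{"method": "drive_tool", "body": {
  "moves": [
    {"offset": [0.0,0.0,0.05],"turn": 0.0,"jaw": 1.0},
    {"offset": [0.0,0.0,0.03],"turn": 0.0,"jaw": 1.0},
    {"offset": [0.0,0.0,0.0],"turn": 0.0,"jaw": 1.0}
  ]
}}

```text
clock: 16.62
eef_pos: [0.536, 0.0, 0.1559]
orientation: [0.0, 0.096, 0.995, 0.0]
wrist_force: [-0.5, -0.4, 4.1]
grip_width: 0.204
gripper_force: 50.3
```

```bash
python3 st.py
```

```text
[5.359e-01 1.000e-04 1.558e-01] [-0.18 -0.04  4.65] [0.77 0.35 0.16] [0.053 0.032 0.043] 16.825
```

The middle roller bottoms at ~33 mm, so it is the shallow one. I'll press to half-way, then rise and check the right-hand one.

Request:
{"method": "drive_tool", "body": {
  "moves": [
    {"offset": [0.0,0.0,0.02],"turn": 0.0,"jaw": 1.0},
    {"offset": [0.0,0.0,0.0],"turn": 0.0,"jaw": 1.0},
    {"offset": [0.0,0.0,0.0],"turn": 0.0,"jaw": 1.0}
  ]
}}

```text
clock: 17.2
eef_pos: [0.5359, 0.0, 0.1545]
orientation: [0.0, 0.096, 0.995, 0.0]
wrist_force: [-0.3, -0.6, 5.3]
grip_width: 0.205
gripper_force: 50.5
```

```bash
python3 st.py
```

```text
[5.360e-01 1.000e-04 1.545e-01] [-0.48  0.45  5.57] [0.29 0.38 0.39] [-0.035  0.098 -0.007] 17.4
```

Request:
{"method": "drive_tool", "body": {
  "moves": [
    {"offset": [0.0,0.0,0.008],"turn": 0.0,"jaw": 1.0},
    {"offset": [0.0,0.0,-0.2],"turn": 0.0,"jaw": 1.0},
    {"offset": [0.0,0.0,-0.4],"turn": 0.0,"jaw": 1.0},
    {"offset": [0.0,0.0,-0.54],"turn": 0.0,"jaw": 1.0},
    {"offset": [-0.08,-0.65,0.0],"turn": 0.0,"jaw": 1.0},
    {"offset": [-0.08,-0.65,0.0],"turn": 0.0,"jaw": 1.0},
    {"offset": [-0.08,-0.65,0.0],"turn": 0.0,"jaw": 1.0},
    {"offset": [-0.08,-0.65,0.0],"turn": 0.0,"jaw": 1.0},
    {"offset": [-0.08,-0.64,0.0],"turn": 0.0,"jaw": 1.0},
    {"offset": [0.0,0.0,0.0],"turn": 0.0,"jaw": 1.0}
  ]
}}

```text
clock: 18.65
eef_pos: [0.5204, -0.1991, 0.2218]
orientation: [-0.001, 0.099, 0.995, -0.001]
wrist_force: [0.1, 0.4, -1.3]
grip_width: 0.206
gripper_force: 49.6
```

Request:
{"method": "drive_tool", "body": {
  "moves": [
    {"offset": [0.0,0.0,0.0],"turn": 0.0,"jaw": 1.0},
    {"offset": [0.0,0.0,0.0],"turn": 0.0,"jaw": 1.0},
    {"offset": [0.0,0.0,0.0],"turn": 0.0,"jaw": 1.0}
  ]
}}

```text
clock: 19.02
eef_pos: [0.5223, -0.1942, 0.222]
orientation: [-0.0, 0.095, 0.996, 0.0]
wrist_force: [1.7, -0.1, -1.3]
grip_width: 0.205
gripper_force: 49.6
```

```bash
python3 st2.py
```

```text
[ 0.5223 -0.1947  0.2221] [ 0.09  0.01 -1.41] [0.     0.0951 0.9955 0.    ] 19.225
(array([363.76730882, 243.00440502]), [(np.float64(365.25), np.float64(244.12), array([365.19, 241.51]), [42, 41, 1382])])
bias [1.1895848  0.90591315]
[0.4929 0.1902 0.082 ]
[5.367e-01 1.000e-04 8.200e-02]
[ 0.524  -0.1966  0.082 ]
```

Request:
{"method": "drive_tool", "body": {
  "moves": [
    {"offset": [-0.02,-0.02,0.2],"turn": 0.0,"jaw": 1.0},
    {"offset": [0.0,0.0,0.2],"turn": 0.0,"jaw": 1.0},
    {"offset": [0.0,0.0,0.05],"turn": 0.0,"jaw": 1.0},
    {"offset": [0.0,0.0,0.05],"turn": 0.0,"jaw": 1.0},
    {"offset": [0.0,0.0,0.05],"turn": 0.0,"jaw": 1.0},
    {"offset": [0.0,0.0,0.05],"turn": 0.0,"jaw": 1.0},
    {"offset": [0.0,0.0,0.0],"turn": 0.0,"jaw": 1.0},
    {"offset": [0.0,0.0,0.0],"turn": 0.0,"jaw": 1.0}
  ]
}}

```text
clock: 20.23
eef_pos: [0.5232, -0.1968, 0.1863]
orientation: [0.0, 0.095, 0.995, 0.0]
wrist_force: [-0.8, 0.2, -1.1]
grip_width: 0.205
gripper_force: 49.7
```

```bash
python3 st.py
```

```text
[ 0.5232 -0.1968  0.1863] [-0.19  0.13 -1.8 ] [0.42 0.3  0.56] [-0.009 -0.008 -0.009] 20.425
```

Request:
{"method": "drive_tool", "body": {
  "moves": [
    {"offset": [0.0,0.01,0.0],"turn": 0.0,"jaw": 1.0},
    {"offset": [0.0,0.0,0.05],"turn": 0.0,"jaw": 1.0},
    {"offset": [0.0,0.0,0.05],"turn": 0.0,"jaw": 1.0},
    {"offset": [0.0,0.0,0.05],"turn": 0.0,"jaw": 1.0},
    {"offset": [0.0,0.0,0.0],"turn": 0.0,"jaw": 1.0}
  ]
}}

```text
clock: 21.05
eef_pos: [0.523, -0.1961, 0.1767]
orientation: [-0.0, 0.095, 0.995, 0.0]
wrist_force: [0.4, 0.4, -1.6]
grip_width: 0.203
gripper_force: 49.7
```

```bash
python3 st.py
```

```text
[ 0.5232 -0.1962  0.1771] [-0.07  0.19 -1.06] [0.28 0.62 0.45] [-0.042 -0.022  0.02 ] 21.25
```

Request:
{"method": "drive_tool", "body": {
  "moves": [
    {"offset": [0.0,0.0,0.05],"turn": 0.0,"jaw": 1.0},
    {"offset": [0.0,0.0,0.05],"turn": 0.0,"jaw": 1.0},
    {"offset": [0.0,0.0,0.05],"turn": 0.0,"jaw": 1.0},
    {"offset": [0.0,0.0,0.05],"turn": 0.0,"jaw": 1.0},
    {"offset": [0.0,0.0,0.05],"turn": 0.0,"jaw": 1.0},
    {"offset": [0.0,0.0,0.0],"turn": 0.0,"jaw": 1.0}
  ]
}}

```text
clock: 22.0
eef_pos: [0.523, -0.1961, 0.1618]
orientation: [-0.0, 0.095, 0.995, 0.0]
wrist_force: [-0.2, -0.3, -2.4]
grip_width: 0.203
gripper_force: 49.7
```

Request:
{"method": "drive_tool", "body": {
  "moves": [
    {"offset": [0.0,0.0,0.05],"turn": 0.0,"jaw": 1.0},
    {"offset": [0.0,0.0,0.03],"turn": 0.0,"jaw": 1.0},
    {"offset": [0.0,0.0,0.0],"turn": 0.0,"jaw": 1.0}
  ]
}}

```text
clock: 22.38
eef_pos: [0.5231, -0.1961, 0.1571]
orientation: [-0.0, 0.095, 0.995, 0.0]
wrist_force: [1.3, -0.1, -1.7]
grip_width: 0.203
gripper_force: 49.7
```

```bash
python3 st.py
```

```text
[ 0.5232 -0.1962  0.1573] [ 0.31 -0.1  -1.22] [0.64 0.56 0.12] [ 0.078 -0.014  0.026] 22.575
```

Tip at 0.047. Continuing.

Request:
{"method": "drive_tool", "body": {
  "moves": [
    {"offset": [0.0,0.0,0.05],"turn": 0.0,"jaw": 1.0},
    {"offset": [0.0,0.0,0.02],"turn": 0.0,"jaw": 1.0},
    {"offset": [0.0,0.0,0.0],"turn": 0.0,"jaw": 1.0}
  ]
}}

```text
clock: 22.95
eef_pos: [0.5231, -0.1962, 0.1529]
orientation: [-0.0, 0.095, 0.995, 0.0]
wrist_force: [-0.7, 0.9, -1.6]
grip_width: 0.204
gripper_force: 49.7
```

Request:
{"method": "drive_tool", "body": {
  "moves": [
    {"offset": [0.0,0.0,0.05],"turn": 0.0,"jaw": 1.0},
    {"offset": [0.0,0.0,0.04],"turn": 0.0,"jaw": 1.0},
    {"offset": [0.0,0.0,0.0],"turn": 0.0,"jaw": 1.0}
  ]
}}

```text
clock: 23.32
eef_pos: [0.523, -0.1961, 0.1474]
orientation: [-0.0, 0.095, 0.995, 0.0]
wrist_force: [0.3, -0.3, -1.1]
grip_width: 0.2
gripper_force: 49.7
```

```bash
python3 st.py
```

```text
[ 0.5232 -0.1962  0.1477] [-0.03  0.23 -1.15] [0.32 0.52 0.35] [ 0.012 -0.013 -0.007] 23.525
```

Request:
{"method": "drive_tool", "body": {
  "moves": [
    {"offset": [0.0,0.0,0.05],"turn": 0.0,"jaw": 1.0},
    {"offset": [0.0,0.0,0.02],"turn": 0.0,"jaw": 1.0},
    {"offset": [0.0,0.0,0.0],"turn": 0.0,"jaw": 1.0}
  ]
}}

```text
clock: 23.9
eef_pos: [0.5235, -0.1963, 0.1438]
orientation: [0.0, 0.095, 0.995, -0.0]
wrist_force: [0.4, 0.5, 1.5]
grip_width: 0.205
gripper_force: 50.0
```

```bash
python3 st.py
```

```text
[ 0.5235 -0.1963  0.1438] [ 0.55 -0.08  1.23] [0.46 0.25 0.44] [ 0.011 -0.095 -0.009] 24.1
```

Request:
{"method": "drive_tool", "body": {
  "moves": [
    {"offset": [0.0,0.0,0.04],"turn": 0.0,"jaw": 1.0},
    {"offset": [0.0,0.0,0.03],"turn": 0.0,"jaw": 1.0},
    {"offset": [0.0,0.0,0.0],"turn": 0.0,"jaw": 1.0},
    {"offset": [0.0,0.0,0.0],"turn": 0.0,"jaw": 1.0}
  ]
}}

```text
clock: 24.6
eef_pos: [0.5236, -0.1963, 0.1398]
orientation: [0.0, 0.096, 0.995, 0.0]
wrist_force: [-0.1, -0.1, 5.8]
grip_width: 0.203
gripper_force: 50.6
```

```bash
python3 st.py
```

```text
[ 0.5236 -0.1963  0.1398] [-0.66  0.35  6.46] [0.28 0.35 0.46] [0.114 0.218 0.026] 24.8
```

Right roller ~47 mm deep, so it is good. Back to the middle.

Request:
{"method": "drive_tool", "body": {
  "moves": [
    {"offset": [0.0,0.0,-0.2],"turn": 0.0,"jaw": 1.0},
    {"offset": [0.0,0.0,-0.3],"turn": 0.0,"jaw": 1.0},
    {"offset": [0.0,0.0,-0.4],"turn": 0.0,"jaw": 1.0},
    {"offset": [0.0,0.0,-0.47],"turn": 0.0,"jaw": 1.0},
    {"offset": [0.08,0.65,0.0],"turn": 0.0,"jaw": 1.0},
    {"offset": [0.08,0.65,0.0],"turn": 0.0,"jaw": 1.0},
    {"offset": [0.08,0.65,0.0],"turn": 0.0,"jaw": 1.0},
    {"offset": [0.08,0.65,0.0],"turn": 0.0,"jaw": 1.0},
    {"offset": [0.08,0.65,0.0],"turn": 0.0,"jaw": 1.0},
    {"offset": [0.0,0.0,0.0],"turn": 0.0,"jaw": 1.0}
  ]
}}

```text
clock: 26.05
eef_pos: [0.5364, 0.0038, 0.222]
orientation: [-0.0, 0.092, 0.996, 0.001]
wrist_force: [0.1, -1.3, -1.5]
grip_width: 0.204
gripper_force: 49.7
```

Request:
{"method": "drive_tool", "body": {
  "moves": [
    {"offset": [0.0,0.0,0.0],"turn": 0.0,"jaw": 1.0},
    {"offset": [0.0,0.0,0.0],"turn": 0.0,"jaw": 1.0},
    {"offset": [0.0,0.0,0.0],"turn": 0.0,"jaw": 1.0},
    {"offset": [0.0,0.0,0.0],"turn": 0.0,"jaw": 1.0}
  ]
}}

```text
clock: 26.55
eef_pos: [0.5367, -0.0008, 0.2215]
orientation: [-0.0, 0.096, 0.995, -0.0]
wrist_force: [0.6, -0.5, -1.6]
grip_width: 0.203
gripper_force: 49.7
```

```bash
python3 st.py
```

```text
[ 5.367e-01 -4.000e-04  2.215e-01] [-0.44 -0.34 -1.86] [0.22 0.14 0.31] [ 0.035 -0.067 -0.036] 26.75
```

Request:
{"method": "drive_tool", "body": {
  "moves": [
    {"offset": [0.02,0.0,0.2],"turn": 0.0,"jaw": 1.0},
    {"offset": [0.0,0.0,0.2],"turn": 0.0,"jaw": 1.0},
    {"offset": [0.0,0.0,0.05],"turn": 0.0,"jaw": 1.0},
    {"offset": [0.0,0.0,0.05],"turn": 0.0,"jaw": 1.0},
    {"offset": [0.0,0.0,0.05],"turn": 0.0,"jaw": 1.0},
    {"offset": [0.0,0.0,0.05],"turn": 0.0,"jaw": 1.0},
    {"offset": [0.0,0.0,0.0],"turn": 0.0,"jaw": 1.0},
    {"offset": [0.0,0.0,0.0],"turn": 0.0,"jaw": 1.0}
  ]
}}

```text
clock: 27.75
eef_pos: [0.5356, 0.0001, 0.1856]
orientation: [0.0, 0.095, 0.995, 0.0]
wrist_force: [-0.6, -0.1, -1.6]
grip_width: 0.209
gripper_force: 49.7
```

```bash
python3 st.py
```

```text
[0.5356 0.     0.1857] [-0.46 -0.16 -1.59] [0.29 0.2  0.23] [ 0.041  0.024 -0.001] 27.95
```

Request:
{"method": "drive_tool", "body": {
  "moves": [
    {"offset": [0.0,0.0,0.05],"turn": 0.0,"jaw": 1.0},
    {"offset": [0.0,0.0,0.05],"turn": 0.0,"jaw": 1.0},
    {"offset": [0.0,0.0,0.05],"turn": 0.0,"jaw": 1.0},
    {"offset": [0.0,0.0,0.05],"turn": 0.0,"jaw": 1.0},
    {"offset": [0.0,0.0,0.05],"turn": 0.0,"jaw": 1.0},
    {"offset": [0.0,0.0,0.05],"turn": 0.0,"jaw": 1.0},
    {"offset": [0.0,0.0,0.05],"turn": 0.0,"jaw": 1.0},
    {"offset": [0.0,0.0,0.05],"turn": 0.0,"jaw": 1.0},
    {"offset": [0.0,0.0,0.0],"turn": 0.0,"jaw": 1.0},
    {"offset": [0.0,0.0,0.0],"turn": 0.0,"jaw": 1.0}
  ]
}}

```text
clock: 29.2
eef_pos: [0.5356, 0.0, 0.1616]
orientation: [0.0, 0.096, 0.995, 0.0]
wrist_force: [0.3, 0.1, -2.0]
grip_width: 0.2
gripper_force: 49.7
```

```bash
python3 st.py
```

```text
[0.5356 0.     0.1616] [-0.07  0.15 -2.05] [0.39 0.3  0.32] [ 0.082  0.017 -0.004] 29.4
```

Request:
{"method": "drive_tool", "body": {
  "moves": [
    {"offset": [0.0,0.0,0.02],"turn": 0.0,"jaw": 1.0},
    {"offset": [0.0,0.0,0.02],"turn": 0.0,"jaw": 1.0},
    {"offset": [0.0,0.0,0.0],"turn": 0.0,"jaw": 1.0},
    {"offset": [0.0,0.0,0.0],"turn": 0.0,"jaw": 1.0}
  ]
}}

```text
clock: 29.9
eef_pos: [0.5356, 0.0, 0.1592]
orientation: [0.0, 0.095, 0.995, 0.0]
wrist_force: [-1.0, -1.1, -0.7]
grip_width: 0.21
gripper_force: 49.9
```

```bash
python3 st.py
```

```text
[5.356e-01 1.000e-04 1.592e-01] [ 0.01  0.24 -0.01] [0.64 0.28 0.13] [-0.011  0.143  0.028] 30.1
```

In light contact (weight nearly carried by the floor). Releasing gently.

Request:
{"method": "drive_tool", "body": {
  "moves": [
    {"offset": [0.0,0.0,0.0],"turn": 0.0,"jaw": 0.75},
    {"offset": [0.0,0.0,0.0],"turn": 0.0,"jaw": 0.7},
    {"offset": [0.0,0.0,0.0],"turn": 0.0,"jaw": 0.6},
    {"offset": [0.0,0.0,0.0],"turn": 0.0,"jaw": 0.5},
    {"offset": [0.0,0.0,0.0],"turn": 0.0,"jaw": 0.4},
    {"offset": [0.0,0.0,0.0],"turn": 0.0,"jaw": 0.4}
  ],
  "squeeze": 20
}}

```text
clock: 30.85
eef_pos: [0.5355, 0.0001, 0.1591]
orientation: [0.0, 0.095, 0.995, 0.0]
wrist_force: [-0.7, 0.1, -0.0]
grip_width: 0.601
gripper_force: 0.0
```

Request:
{"method": "drive_tool", "body": {
  "moves": [
    {"offset": [0.0,0.0,-0.1],"turn": 0.0,"jaw": 0.4},
    {"offset": [0.0,0.0,-0.3],"turn": 0.0,"jaw": 0.4},
    {"offset": [0.0,0.0,-0.5],"turn": 0.0,"jaw": 0.4},
    {"offset": [0.0,0.0,-0.6],"turn": 0.0,"jaw": 0.4},
    {"offset": [0.9,0.0,0.0],"turn": 0.0,"jaw": 0.4},
    {"offset": [0.7,0.3,-0.3],"turn": 0.0,"jaw": 0.4},
    {"offset": [0.0,0.9,0.0],"turn": 0.0,"jaw": 0.4},
    {"offset": [0.0,0.9,0.0],"turn": 0.0,"jaw": 0.4},
    {"offset": [0.0,0.9,0.0],"turn": 0.0,"jaw": 0.4},
    {"offset": [0.0,0.9,0.0],"turn": 0.0,"jaw": 0.4}
  ]
}}

```text
clock: 32.1
eef_pos: [0.4861, 0.2497, 0.2678]
orientation: [0.001, 0.096, 0.995, 0.0]
wrist_force: [-0.1, -0.9, 0.2]
grip_width: 0.602
gripper_force: 0.0
```

```bash
python3 - <<'E'
from h import *
o=[]
for n,(x,y,w) in{"side":(310,175,50),"top":(310,180,50)}.items():
    f=imaging.grab_frame(n)
    o.append(cv2.resize(f[y-w:y+w,x-w:x+w],(400,400),interpolation=cv2.INTER_CUBIC))
cv2.imwrite("pics/c8.png",np.hstack(o));s=bot.get_state();print(s["eef_pos"],s["clock"])
E
```

```text
[0.48510527 0.25472411 0.26721525] 32.2
```

View pics/c8.png

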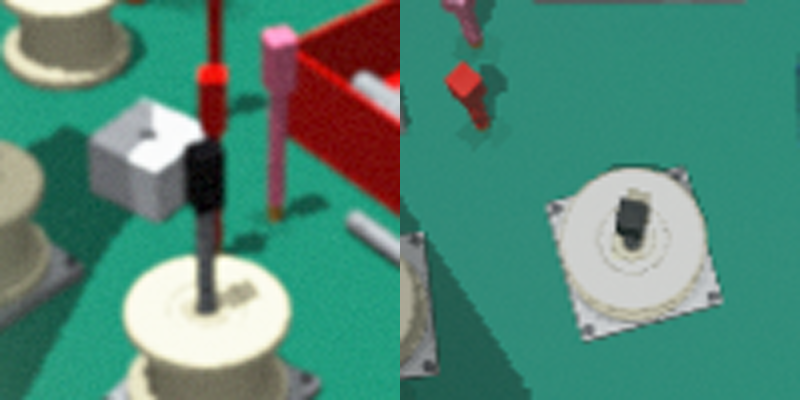

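The rod stands upright in the middle roller's bore (side crop (205,300), top crop (632,240)). The gripper is clear of it and the stand and look-alikes are undisturbed. Handing in.

Request:
{"method": "drive_tool", "body": {
  "moves": [
    {"offset": [0.0,0.0,0.0],"turn": 0.0,"jaw": 0.4},
    {"offset": [0.0,0.0,0.0],"turn": 0.0,"jaw": 0.4},
    {"offset": [0.0,0.0,0.0],"turn": 0.0,"jaw": 0.4},
    {"offset": [0.0,0.0,0.0],"turn": 0.0,"jaw": 0.4}
  ]
}}

```text
clock: 32.7
eef_pos: [0.4859, 0.2473, 0.2674]
orientation: [0.0, 0.096, 0.995, 0.0]
wrist_force: [0.6, -0.3, 0.0]
grip_width: 0.601
gripper_force: 0.0
```

```bash
python3 -c "
from workcell import bot
print(bot.job_done())"
```

```text
the job is handed in; nothing more can be done
None
```

I checked all three rollers left to right (bores about 49, 33 and 47 mm deep), left the rod standing freely in the shallow middle one, and handed the job in at about 33 s; no verdict was returned.

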